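# Finish the drying crib and show the ball tray over it

### The job

Finish the drying crib: lay the two loose slats on it as its third layer, crosswise to the layer below, each directly above one slat of the bottom layer, and let go of them. Then take the blue tray by its handle, carry it without tipping it so that the ball stays loose in its pocket, and finish while still holding the tray still and level over the middle of the crib, about a hand's breadth above the slats and touching none of them, so that I can inspect the ball. Leave the crib standing and the other things on the bench alone.

Things in the scene. Friction and masses are not known exactly. Their poses are not given: they have to be found in the camera images.
- crib: drying crib fixed to the bench: a 150 x 150 aluminium plate 8 thick, on it two layers of brown wooden slats (each 130 x 20 x 18 high) glued down. Bottom layer: two slats along the crib's x, centred 40 either side (y = +40 and -40). Second layer: two slats along the crib's y, centred at x = +40 and -40, their tops 44 above the bench. Origin at the centre of the plate's underside, z up
- crib_seat_left (a point): where the centre of one third-layer slat belongs (slat along the crib's x axis): in the crib's frame x 0, y +40, z 53
- crib_seat_right (a point): where the centre of the other third-layer slat belongs (slat along the crib's x axis): in the crib's frame x 0, y -40, z 53
- slat_a: loose pale wooden slat, 130 long (its x) x 20 wide (its y) x 18 high (its z), 30 g, lying flat on the bench; origin at its centre, 9 above its underside. The two loose slats are identical and interchangeable
- slat_b: loose pale wooden slat, 130 long (its x) x 20 wide (its y) x 18 high (its z), 30 g, lying flat on the bench; origin at its centre, 9 above its underside. The two loose slats are identical and interchangeable
- tray: blue tray, 110 (its x) x 150 (its y), floor 5 thick, outer lip up to 14, about 0.22 kg (varies); two white ring pockets (inside diameter 30, rim 4 above the floor) centred at y = +42 and -42; black bridge handle in the middle. Origin at the centre of its underside, z up
- tray_handle (a point): middle of the handle's grip bar: in the tray's frame x 0, y 0, z 65. The bar is 60 long along the tray's x, 14 thick along its y and spans z 50 to 80; pinch it across its thickness from above
- tray_pocket (a point): centre of a ball resting in the middle of the +y pocket: in the tray's frame x 0, y +42, z 17.5
- ball_center (a point): centre of the loose steel ball, diameter 25, 64 g, lying in the tray's +y pocket with some 6 mm of play; it rolls out over the rim if the tray is tipped by some 45 degrees or jerked
- hammer: bystander: hammer some 250 long lying on the bench, head to its +x, handle to its -x
- bench_block: bystander: steel block 70 x 70 x 22 high; origin under its centre
- polish_jar: bystander: amber glass jar, diameter 60, 75 high; origin under its centre
- dish: bystander: steel dish, diameter 110, 30 high; origin under its centre
- mandrel: bystander: upright dark steel cone on a foot, diameter 48, 120 high; origin under its centre
- rubber_block: bystander: black rubber block 50 x 50 x 25 high; origin under its centre
- brass_bar: bystander: brass bar 90 long (its y) x 12 x 12; origin under its centre

How it is judged:
By the outcome, as a careful person would: the job done as asked, in the order asked, and still so for the second after the job is handed in, while the arm keeps its last pose, push and grip.
It also fails if it takes over 72 s, if anything falls off the work surface, if the arm or the gripper's body presses on something with over 40 N, if the wrist force passes 120 N, or if a joint passes its speed limit or range.

### The arm

A 6-joint arm with a two-finger parallel gripper is mounted at the origin on the work surface. World frame = base frame: x ahead of the robot, y to its left, z up, the work surface at z = 0. Lengths are in m, angles in degrees, forces in N, time in s.
With the tool pointing down it reaches from about 0.275 to 0.725 m from the base axis. Payload 5.6 kg.
Tool frame: the origin (TCP) lies at the very end of the fingers, on their centre line; the grasp point (between the pads) lies 19 mm behind it; z points along the fingers, y is the line along which they close (so a half turn about z gives the same grasp; the last joint's range is limited). The gripper opens to 85 mm and grips with 20 to 120 N. Pads are 22 mm wide; open, the fingers measure 114 mm over their backs; the gripper's body (76 mm by 85 mm) begins 54 mm behind the grasp point. The pads swing forward as they close: fully open they stand 13 mm farther back than shut.
Start: joints at [93.255, 14.616, 6.199, 0, -81.583, -16.306], TCP at [0.124, 0.536, 0.231] pointing down, gripper open.
Joint ranges: [-168.99, 168.99], [-69.2, 112.95], [-62.41, 85.93], [-164.36, 98.24], [-168.68, -3.75], [-174.98, 174.98]. Speed limits (degrees/s): [147.25, 147.25, 180, 180, 180, 180].

### API

Orientations are given as a 3x3 rotation matrix whose columns are the frame's x, y, z axes.
In Python, from bench import arm gives the robot as it stands.
- The arm moves only by the tool send_rows, never from a script. Its argument "series" is a list of rows, each a list of 3 entries, a list of its own where there are three numbers: the shift along the tool's x, y, z in cm, then the turn, a rotation vector about the tool's x, y, z in rad, then the finger opening in cm, from 0 to 8.54. In form: [[[x, y, z], [ax, ay, az], fingers], ...]. A call has 1 to 5 rows; each row is the pose to reach, as a shift and turn from the pose commanded when the call began, along the tool's axes at that moment; what a row does not reach only later rows make up. A row lasts 1/8 s, in which the tool goes at most 62.5 mm and 10.7 degrees, less where a joint would pass 70% of its speed; a pose out of reach is approached as far as the arm can. A call with a gripper value outside its range is refused whole. The fingers move at their own pace and stop on an object; the grip force is fixed at half the most. Time passes only in rows, so rows that repeat a pose let the fingers close. It gives the time, the measured TCP pose, the force, the opening and the grip force at its end, in the units of the state.
- arm.get_state(): the state, without advancing time (a new reading comes with each control period).
- arm.get_image(name): name is "scene" or "top" or "wrist"; returns a dict with "img" (480x640x3 uint8, red, green, blue), "fx", "fy", "cx", "cy" (pixels), "extrinsics" (4x4, takes a point from camera to world coordinates). Camera axes: x right, y down, z forward; pixel columns grow to the right and rows downward; lengths in m; the calibration is good to about 2 mm. A picture is of the moment at which its call begins. There is no depth.
- arm.sign_off(): hands the job in; it is judged then, once.
The state is a dict: "time": time; "joints": joint angles; "joint_vel": joint speeds; "joint_efforts": joint torques, N m; "tcp_pos": TCP position; "orientation": TCP orientation; "contact_force": force on the tool from outside, world axes, zero at the start; "moment": the same for the moment, N m; "grip_width": opening from 0.0 (shut) to 1.0 (fully open); "finger_force": force on a finger pad.
Only numpy, scipy, OpenCV 4.12 (cv2) and the standard library are available. Lean on these libraries where they do the work, as an engineer would, in place of code of your own. Each camera call takes 0.05 s, during which the arm holds its last target. There are 200 camera calls.

## Working session

There is one attempt and no reset: what is moved stays moved. The work goes in short steps, Python scripts to look and compute and a tool call to move; the robot and the scene stay as the last step left them, time stands still between calls to the robot, and variables do not carry over. Pictures are saved under pics/ and viewed, at most 10 in all, crops included, and the job is handed in when it is done.

Besides the shell and the picture viewer there is one more tool, called after "Call:" in YAML: its name, and indented under it one key for each argument. send_rows: Moves the arm, as the interface text tells. Its arguments: {"type":"object","properties":{"series":{"type":"array"}},"required":["series"]}

```bash
mkdir -p pics
python3 - <<'E'
from bench import arm
import cv2,pickle
d={}
for n in("top","scene"):
    r=arm.get_image(n);d[n]=r
    cv2.imwrite(f"pics/{n}0.png",r["img"][:,:,::-1])
    print(n,r["fx"],r["fy"],r["cx"],r["cy"],r["extrinsics"])
pickle.dump(d,open("i0.pkl","wb"))
print(arm.get_state())
E
```

```text
top 569.868192463271 569.868192463271 325.65913898233543 240.9296838167354 [[ 1.35246182e-02 -9.95278965e-01  9.61086164e-02  4.14055789e-01]
 [-9.99906162e-01 -1.36715283e-02 -8.70217926e-04  1.95621318e-02]
 [ 2.18006127e-03 -9.60878283e-02 -9.95370472e-01  1.58778297e+00]
 [ 0.00000000e+00  0.00000000e+00  0.00000000e+00  1.00000000e+00]]
scene 548.5704173185734 548.5704173185734 312.2396720888604 243.548952054705 [[ 0.70284382  0.57417053 -0.4199271   1.12871674]
 [ 0.71133541 -0.5643685   0.41891543 -0.57126344]
 [ 0.00353527 -0.59314113 -0.80509074  1.17566659]
 [ 0.          0.          0.          1.        ]]
{'time': 0.1, 'joints': array([ 9.32557687e+01,  1.46498607e+01,  6.13847749e+00, -2.43561433e-02,
       -8.15844486e+01, -1.63055204e+01]), 'joint_vel': array([-0.03085225, -0.13955047,  0.14406078,  0.16630592,  0.09828678,
       -0.0207505 ]), 'joint_efforts': array([-2.36583015e-03, -3.87604916e+01,  2.38473111e+01,  5.37779912e+00,
       -3.80683166e-03,  2.04920497e-06]), 'tcp_pos': array([0.12404248, 0.53537029, 0.23048662]), 'orientation': array([[ 9.74160247e-01, -2.25857714e-01, -3.24848400e-04],
       [-2.25857938e-01, -9.74158777e-01, -1.69374979e-03],
       [ 6.60925358e-05,  1.72335330e-03, -9.99998513e-01]]), 'contact_force': array([-0.01011573,  0.1671197 ,  0.04915676]), 'moment': array([-0.02441397, -0.03774802, -0.00462988]), 'finger_force': 0.0, 'grip_width': 1.0016747879698096}
```

View pics/top0.png

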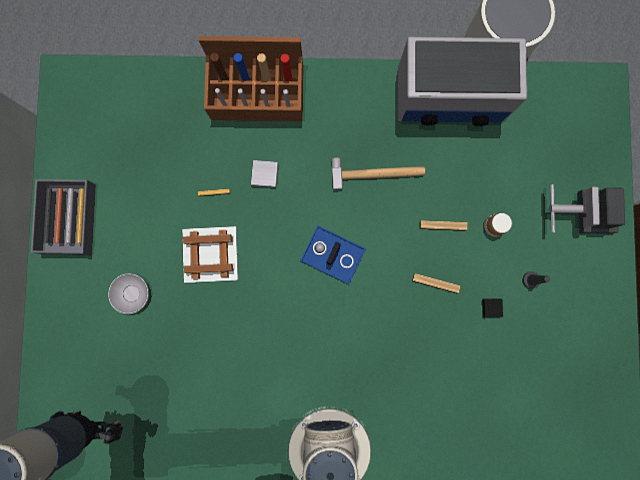

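View pics/scene0.png

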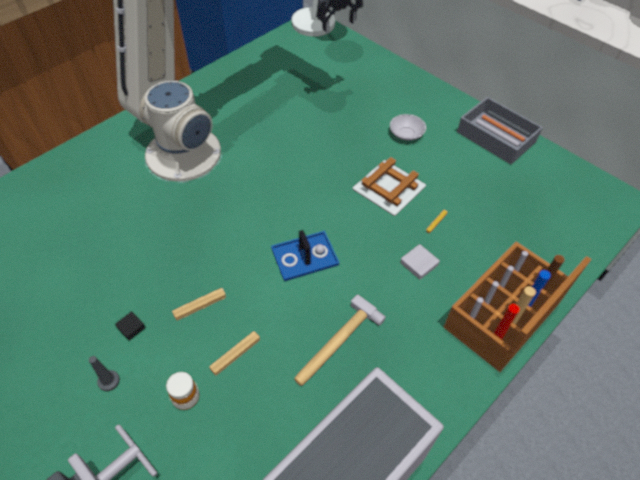

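Top view: crib around px (210,254), tray (333,254) with its ball in the left pocket at (320,248), and loose slats at (443,226) and (437,283). I'll enlarge it and fit the outlines.

```bash
cat > h.py <<'E'
import numpy as np,cv2
from bench import arm
def ray(r,uv,z):
    E=r["extrinsics"];d=E[:3,:3]@np.array([(uv[0]-r["cx"])/r["fx"],(uv[1]-r["cy"])/r["fy"],1])
    return E[:3,3]+d*(z-E[2,3])/d[2]
def proj(r,p):
    E=r["extrinsics"];c=E[:3,:3].T@(np.asarray(p)-E[:3,3]);return np.array([r["cx"]+r["fx"]*c[0]/c[2],r["cy"]+r["fy"]*c[1]/c[2]])
def move(p,ang=None):
    "shift (cm) and turn (rad) in tool axes to TCP p, pointing down, tool y at ang deg"
    from scipy.spatial.transform import Rotation as R
    s=arm.get_state();M=s["orientation"];sh=M.T@(np.array(p)-s["tcp_pos"])*100
    out=None
    if ang is not None:
        c=[]
        for k in(0,180):
            a=np.radians(ang+k);y=np.array([np.cos(a),np.sin(a),0]);z=np.array([0,0,-1.]);T=np.c_[np.cross(y,z),y,z]
            c.append(R.from_matrix(M.T@T).as_rotvec())
        out=[x.round(3) for x in c]
    print("shift",sh.round(2),"turn",out,"j6",s["joints"][5].round(1),"tcp",s["tcp_pos"].round(4))
E
python3 - <<'E'
import pickle
from h import *
r=pickle.load(open("i0.pkl","rb"))["top"];im=r["img"];hsv=cv2.cvtColor(im,cv2.COLOR_RGB2HSV)
def seg(lo,hi,x0,y0,x1,y1,z,n):
    m=np.zeros(im.shape[:2],np.uint8);m[y0:y1,x0:x1]=cv2.inRange(hsv,lo,hi)[y0:y1,x0:x1]
    c=max(cv2.findContours(m,0,cv2.CHAIN_APPROX_NONE)[0],key=cv2.contourArea)
    w=np.array([ray(r,p[0],z)[:2] for p in c],np.float32)
    q=cv2.minAreaRect(w);print(n,q,"wmean",w.mean(0)); print(cv2.boxPoints(q).round(3).tolist())
seg((8,40,120),(30,255,255),405,212,475,240,.018,"slat1")
seg((8,40,120),(30,255,255),405,265,475,300,.018,"slat2")
seg((105,120,50),(125,255,255),290,215,380,295,.014,"tray")
seg((0,0,150),(180,60,255),170,215,250,295,.008,"plate")
def c(x0,y0,x1,y1):return cv2.resize(im[y0:y1,x0:x1,::-1],None,fx=4,fy=4,interpolation=cv2.INTER_CUBIC)
a=c(175,222,375,290);b=c(405,215,605,297)
cv2.imwrite("pics/c1.png",np.vstack([a,b]))
E
```

```text
slat1 ((0.6154133677482605, -0.3096465468406677), (0.12813133001327515, 0.021817272529006004), 88.48152160644531) wmean [ 0.6154681  -0.30849335]
[[0.6029999852180481, -0.37299999594688416], [0.625, -0.37400001287460327], [0.628000020980835, -0.2460000067949295], [0.6060000061988831, -0.24500000476837158]]
slat2 ((0.4546161890029907, -0.2871905565261841), (0.12951810657978058, 0.021509019657969475), 75.48053741455078) wmean [ 0.454619   -0.28730673]
[[0.42800000309944153, -0.34700000286102295], [0.4490000009536743, -0.3529999852180481], [0.48100000619888306, -0.22699999809265137], [0.46000000834465027, -0.22200000286102295]]
tray ((0.5290393233299255, -0.0018974840641021729), (0.14963839948177338, 0.11061779409646988), 65.24207305908203) wmean [ 0.52957577 -0.0011118 ]
[[0.44699999690055847, -0.04699999839067459], [0.5479999780654907, -0.09300000220537186], [0.6110000014305115, 0.0430000014603138], [0.5099999904632568, 0.08900000154972076]]
plate ((0.5256544947624207, 0.34048041701316833), (0.15091389417648315, 0.14890459179878235), 3.6762304306030273) wmean [0.52620536 0.32617876]
[[0.44600000977516174, 0.4099999964237213], [0.45500001311302185, 0.26100000739097595], [0.6060000061988831, 0.2709999978542328], [0.5960000157356262, 0.41999998688697815]]
```

View pics/c1.png

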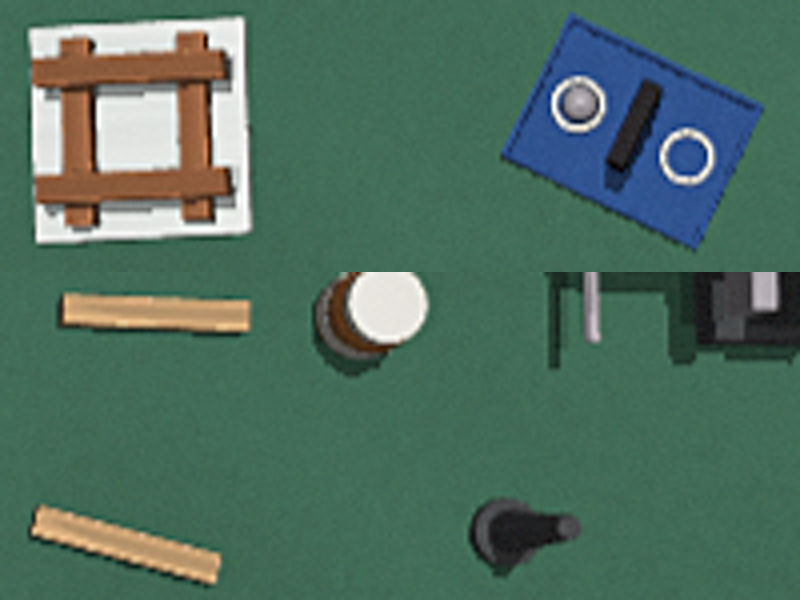

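The crop shows second-layer slat ends at about (33,71)/(228,66) and (36,190)/(231,181), bottom-layer slats running vertically in the image, the handle top from (650,84) to (619,166), and the ball at (579,101). I'll check these against the fits and work out the first move.

Run:
```python
import pickle
from h import *
D=pickle.load(open("i0.pkl","rb"));r=D["top"]
f=lambda x,y:((x+.5)/4-.5+175,(y+.5)/4-.5+222)
P=[ray(r,f(*p),.044)[:2] for p in[(33,71),(228,66),(36,190),(231,181)]]
print(np.round(P,4).tolist(),"crib",np.mean(P,0),"lens",np.linalg.norm(P[0]-P[1]),"gap",np.linalg.norm(P[0]+P[1]-P[2]-P[3])/2,"ang",[np.degrees(np.arctan2(*(a-b)[::-1])) -90 for a,b in((P[0],P[1]),(P[2],P[3]))])
h=[ray(r,f(*p),.08)[:2] for p in[(650,84),(619,166)]];print("handle",np.mean(h,0),h[0]-h[1])
print("ball",ray(r,f(579,101),.0175))
move([.4546,-.2872,.16],165.5)
```

```text
[[0.562, 0.4067], [0.5673, 0.2742], [0.4812, 0.4017], [0.489, 0.2699]] crib [0.52487593 0.33813671] lens 0.13258401967660824 gap 0.07968701794105408 ang [np.float64(2.265059597613714), np.float64(3.4273247552149115)]
handle [ 0.52813154 -0.00233967] [ 0.0548037  -0.01989079]
ball [0.54892015 0.03534297 0.0175    ]
shift [50.78 72.65  7.18] turn [array([ 1.000e-03, -1.000e-03,  1.596e+00]), array([ 1.000e-03,  1.000e-03, -1.546e+00])] j6 -16.3 tcp [0.124  0.5354 0.2305]
```

Call:
send_rows:
  series:
    - [[2,3,0],[0,0,0.1],8.5]
    - [[5,7,0],[0,0,0.2],8.5]
    - [[8,11.2,0],[0,0,0.3],8.5]
    - [[11,15.4,0],[0,0,0.4],8.5]
    - [[14,19.6,0],[0,0,0.5],8.5]

```text
time: 0.72
tcp_pos: [0.2166, 0.3114, 0.231]
orientation: [[0.745, -0.667, -0.0], [-0.667, -0.745, -0.0], [0.0, 0.0, -1.0]]
contact_force: [0.8, -0.3, 0.9]
grip_width: 0.999
finger_force: 0.0
```

```bash
python3 -c "
from h import *
move([.4546,-.2872,.16],165.5)"
```

```text
shift [57.67 28.69  7.12] turn [array([ 0.   , -0.   ,  1.093]), array([ 0.   ,  0.   , -2.048])] j6 -31.1 tcp [0.2166 0.3114 0.231 ]
```

Call:
send_rows:
  series:
    - [[5.2,2.6,0.6],[0,0,0.1],8.5]
    - [[10.4,5.2,1.2],[0,0,0.2],8.5]
    - [[15.6,7.8,1.8],[0,0,0.3],8.5]
    - [[20.8,10.4,2.4],[0,0,0.4],8.5]
    - [[26,13,3],[0,0,0.5],8.5]

```text
time: 1.35
tcp_pos: [0.324, 0.0414, 0.2012]
orientation: [[0.334, -0.943, 0.001], [-0.943, -0.334, 0.001], [-0.0, -0.001, -1.0]]
contact_force: [1.0, 0.9, -0.2]
grip_width: 0.998
finger_force: 0.0
```

```bash
python3 -c "
from h import *
move([.4546,-.2872,.16],165.5)"
```

```text
shift [35.34 -1.33  4.11] turn [array([-0.001,  0.001,  0.594]), array([-1.000e-03, -1.000e-03, -2.548e+00])] j6 -16.0 tcp [0.324  0.0414 0.2012]
```

Call:
send_rows:
  series:
    - [[5.5,-0.2,0.5],[0,0,0.12],8.5]
    - [[11,-0.4,1],[0,0,0.24],8.5]
    - [[16.5,-0.6,1.6],[0,0,0.36],8.5]
    - [[22,-0.8,2.4],[0,0,0.48],8.5]
    - [[27,-1,3],[0,0,0.595],8.5]

```text
time: 1.98
tcp_pos: [0.4242, -0.2097, 0.1705]
orientation: [[-0.254, -0.967, -0.001], [-0.967, 0.254, 0.0], [-0.0, 0.001, -1.0]]
contact_force: [1.6, 2.0, 1.5]
grip_width: 0.998
finger_force: 0.0
```

```bash
python3 -c "
from h import *
move([.4546,-.2872,.16],165.5)"
```

```text
shift [ 6.73 -4.91  1.05] turn [array([ 0.001,  0.   , -0.004]), array([ 0.000e+00, -1.000e-03,  3.138e+00])] j6 -7.4 tcp [ 0.4242 -0.2097  0.1705]
```

Call:
send_rows:
  series:
    - [[3,-2.2,0.5],[0,0,0],6]
    - [[5.5,-4,0.8],[0,0,0],6]
    - [[6.7,-4.9,1],[0,0,0],6]
    - [[6.7,-4.9,1],[0,0,0],6]

```text
time: 2.48
tcp_pos: [0.4547, -0.285, 0.1606]
orientation: [[-0.25, -0.968, -0.001], [-0.968, 0.25, 0.001], [-0.0, 0.001, -1.0]]
contact_force: [-0.0, -0.6, 0.4]
grip_width: 0.702
finger_force: 0.0
```

Run:
```python
from h import *
import pickle
r=arm.get_image("wrist");pickle.dump(r,open("w1.pkl","wb"));cv2.imwrite("pics/w1.png",r["img"][:,:,::-1])
print(proj(r,[.4546,-.2872,.018]),r["extrinsics"][:3,3])
hsv=cv2.cvtColor(r["img"],cv2.COLOR_RGB2HSV)
m=cv2.inRange(hsv,(8,40,120),(30,255,255))
for c in cv2.findContours(m,0,cv2.CHAIN_APPROX_NONE)[0]:
    if cv2.contourArea(c)>1500:
        w=np.array([ray(r,p[0],.018)[:2] for p in c],np.float32);print(cv2.minAreaRect(w),cv2.boundingRect(c))
move([.4546,-.2872,.16],165.5)
```

```text
[316.23160486 219.94224161] [ 0.43911614 -0.34881777  0.30328912]
((0.7642766237258911, -0.22393789887428284), (0.038691211491823196, 0.07124841958284378), 4.05834436416626) (0, 324, 55, 70)
((0.612915575504303, -0.3096844553947449), (0.13023824989795685, 0.028339054435491562), 88.51263427734375) (93, 166, 80, 143)
((0.45588743686676025, -0.28859180212020874), (0.12991926074028015, 0.021187234669923782), 75.38624572753906) (302, 141, 26, 148)
shift [ 0.27 -0.06  0.1 ] turn [array([0.001, 0.   , 0.001]), array([-1.000e-03,  1.000e-03, -3.141e+00])] j6 0.9 tcp [ 0.4547 -0.2845  0.161 ]
```

View pics/w1.png

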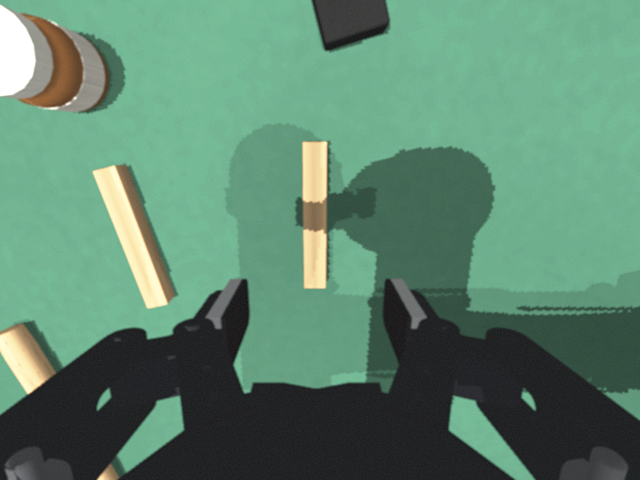

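The wrist view shows the slat centred at px (315,215), and both cameras agree to about 1.5 mm. Next I descend and grasp.

Call:
send_rows:
  series:
    - [[0.3,-0.2,4],[0,0,0],5]
    - [[0.3,-0.2,8],[0,0,0],5]
    - [[0.3,-0.2,12],[0,0,0],5]
    - [[0.3,-0.2,14.6],[0,0,0],5]
    - [[0.3,-0.2,15.6],[0,0,0],5]

```text
time: 3.15
tcp_pos: [0.4552, -0.287, 0.0044]
orientation: [[-0.248, -0.969, -0.002], [-0.969, 0.248, 0.001], [-0.0, 0.002, -1.0]]
contact_force: [-0.2, -0.2, -0.0]
grip_width: 0.582
finger_force: 0.0
```

Call:
send_rows:
  series:
    - [[0,0,0.2],[0,0,0],4]
    - [[0,0,0.2],[0,0,0],1]
    - [[0,0,0.2],[0,0,0],1]
    - [[0,0,0.2],[0,0,0],1]
    - [[0,0,0.2],[0,0,0],1]

```text
time: 3.78
tcp_pos: [0.4572, -0.2885, 0.0048]
orientation: [[-0.249, -0.968, 0.003], [-0.969, 0.249, -0.001], [0.0, -0.003, -1.0]]
contact_force: [-0.3, 2.1, 7.4]
grip_width: 0.216
finger_force: 61.1
```

Call:
send_rows:
  series:
    - [[0,0,-1],[0,0,0],1]
    - [[0,0,-3],[0,0,0],1]
    - [[0,0,-7],[0,0,0],1]
    - [[0,0,-11],[0,0,0],1]
    - [[0,0,-14],[0,0,0],1]

```text
time: 4.4
tcp_pos: [0.4563, -0.2884, 0.1459]
orientation: [[-0.249, -0.968, 0.002], [-0.968, 0.249, -0.001], [0.0, -0.002, -1.0]]
contact_force: [1.1, -0.9, -0.1]
grip_width: 0.213
finger_force: 60.2
```

Run:
```python
from h import *
import pickle
r=arm.get_image("wrist");pickle.dump(r,open("w2.pkl","wb"));cv2.imwrite("pics/w2.png",r["img"][:,:,::-1])
s=arm.get_state();print(s["contact_force"],s["tcp_pos"],s["orientation"],s["finger_force"])
for k in(.019,.01,0):
  for x in(-.065,.065):print(k,proj(r,s["tcp_pos"]+s["orientation"]@[x,0,-k]))
move([.523,.380,.2],273.7); move([.5277,.300,.2],273.7)
```

```text
[ 1.10833434 -1.09894591  3.53319589] [ 0.4580935  -0.28966224  0.14994558] [[-0.24872725 -0.96854457  0.00749458]
 [-0.96857062  0.24869994 -0.00439345]
 [ 0.00239135 -0.0083518  -0.99996226]] 60.261783599853516
0.019 [313.64110624 446.86494238]
0.019 [312.53655841 144.01463968]
0.01 [313.66249361 430.22756739]
0.01 [312.64118006 143.9756424 ]
0 [313.68366438 413.75868927]
0 [312.74148726 143.93825332]
shift [-66.46  10.33  -5.25] turn [array([-0.003, -0.01 , -1.887]), array([-0.009,  0.003,  1.255])] j6 1.2 tcp [ 0.4581 -0.2897  0.1499]
shift [-58.83   7.88  -5.21] turn [array([-0.003, -0.01 , -1.887]), array([-0.009,  0.003,  1.255])] j6 1.2 tcp [ 0.4581 -0.2897  0.1499]
```

View pics/w2.png

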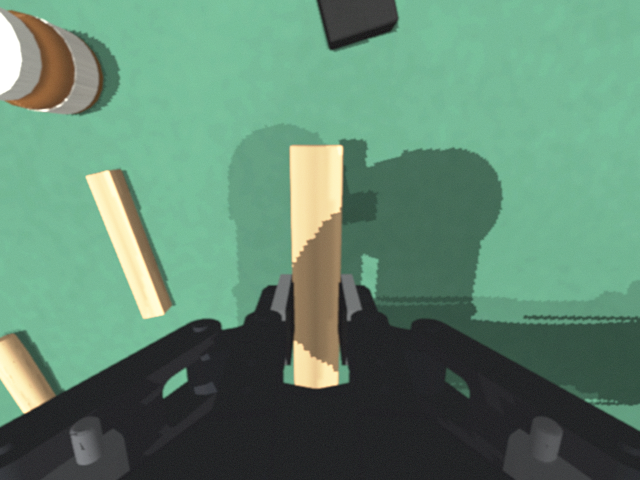

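The slat is held squarely: far end at px (316,145) against a predicted (313,144). Carrying it to the crib.

Call:
send_rows:
  series:
    - [[-3,0.5,-2],[0,0,-0.12],1]
    - [[-8,1.2,-4],[0,0,-0.25],1]
    - [[-13,2,-5],[0,0,-0.38],1]
    - [[-18,2.8,-5.2],[0,0,-0.51],1]
    - [[-23,3.6,-5.2],[0,0,-0.64],1]

```text
time: 5.08
tcp_pos: [0.4785, -0.055, 0.1961]
orientation: [[0.382, -0.924, 0.001], [-0.924, -0.382, 0.0], [0.0, -0.001, -1.0]]
contact_force: [1.0, 0.2, -0.6]
grip_width: 0.219
finger_force: 60.3
```

```bash
python3 -c "
from h import *
move([.523,.380,.2],273.7)"
```

```text
shift [-38.5  -20.73  -0.38] turn [array([-1.000e-03, -1.000e-03, -1.243e+00]), array([-1.000e-03,  1.000e-03,  1.898e+00])] j6 10.3 tcp [ 0.4785 -0.055   0.1961]
```

Call:
send_rows:
  series:
    - [[-4.4,-2.4,0],[0,0,-0.14],1]
    - [[-8.8,-4.8,0],[0,0,-0.28],1]
    - [[-13.2,-7.2,0],[0,0,-0.42],1]
    - [[-17.6,-9.6,0],[0,0,-0.56],1]
    - [[-22,-12,0],[0,0,-0.7],1]

```text
time: 5.7
tcp_pos: [0.5063, 0.1941, 0.1958]
orientation: [[0.888, -0.46, 0.0], [-0.46, -0.888, 0.0], [0.0, -0.0, -1.0]]
contact_force: [0.9, -1.2, -0.4]
grip_width: 0.216
finger_force: 60.3
```

```bash
python3 -c "
from h import *
move([.523,.380,.2],273.7)"
```

```text
shift [ -7.07 -17.28  -0.42] turn [array([-0.   , -0.   , -0.543]), array([-0.   ,  0.   ,  2.599])] j6 25.1 tcp [0.5063 0.1941 0.1958]
```

Call:
send_rows:
  series:
    - [[-1.7,-4.3,0],[0,0,-0.14],1]
    - [[-3.4,-8.6,0],[0,0,-0.28],1]
    - [[-5.1,-12.6,0],[0,0,-0.42],1]
    - [[-6.4,-15.6,0],[0,0,-0.54],1]
    - [[-7.1,-17.2,0],[0,0,-0.54],1]

```text
time: 6.32
tcp_pos: [0.5231, 0.3792, 0.1949]
orientation: [[0.998, 0.058, -0.001], [0.058, -0.998, -0.0], [-0.001, 0.0, -1.0]]
contact_force: [-0.1, 0.2, 0.3]
grip_width: 0.214
finger_force: 60.3
```

Call:
send_rows:
  series:
    - [[0,0,0],[0,0,0],1]
    - [[0,0,0],[0,0,0],1]

```text
time: 6.58
tcp_pos: [0.5235, 0.3769, 0.1956]
orientation: [[0.998, 0.055, 0.0], [0.055, -0.998, -0.0], [0.0, 0.0, -1.0]]
contact_force: [0.2, -0.7, -0.4]
grip_width: 0.217
finger_force: 60.3
```

Run:
```python
from h import *
import pickle
r=arm.get_image("wrist");pickle.dump(r,open("w3.pkl","wb"));im=r["img"][:,:,::-1].copy()
cv2.imwrite("pics/w3.png",im)
for cx,cy,a in((.5257,.3405,3.7),(.5249,.3381,2.8)):
    c,s=np.cos(np.radians(a)),np.sin(np.radians(a));R=np.array([[c,-s],[s,c]])
    print([proj(r,[*(R@[x,y]+[cx,cy]),.044]).round().tolist() for x in(-.05,-.03,.03,.05) for y in(-.065,.065)])
move([.523,.380,.2],273.7)
```

```text
[[425.0, 273.0], [286.0, 275.0], [427.0, 253.0], [285.0, 254.0], [432.0, 188.0], [283.0, 189.0], [434.0, 164.0], [282.0, 166.0]]
[[427.0, 275.0], [288.0, 275.0], [429.0, 255.0], [287.0, 254.0], [435.0, 190.0], [286.0, 189.0], [437.0, 166.0], [286.0, 166.0]]
shift [-0.04 -0.32 -0.42] turn [array([-0.   , -0.   , -0.009]), array([-0.   ,  0.   ,  3.132])] j6 43.6 tcp [0.5236 0.3768 0.1958]
```

View pics/w3.png

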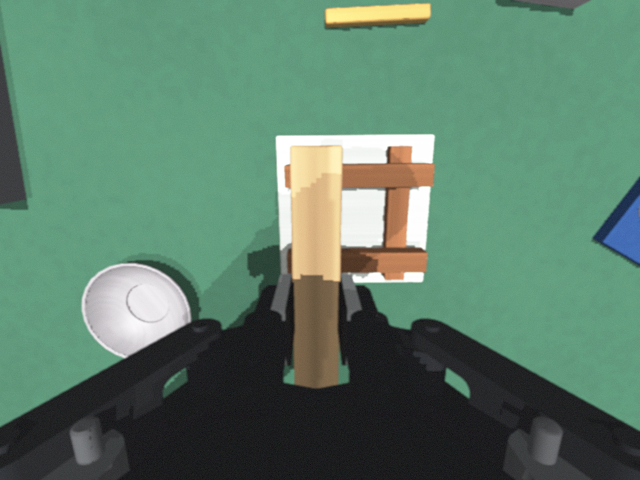

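Crib in the wrist view: far second-layer slat right end at (434,163–187), plate corners (277,136) and (434,134). I'll enlarge it to pin down the crib pose.

Run:
```python
from h import *
import pickle
r=pickle.load(open("w3.pkl","rb"));im=r["img"][130:290,270:445,::-1]
cv2.imwrite("pics/c3.png",cv2.resize(im,None,fx=3.7,fy=3.7,interpolation=cv2.INTER_CUBIC))
```

```text
(no output)
```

View pics/c3.png

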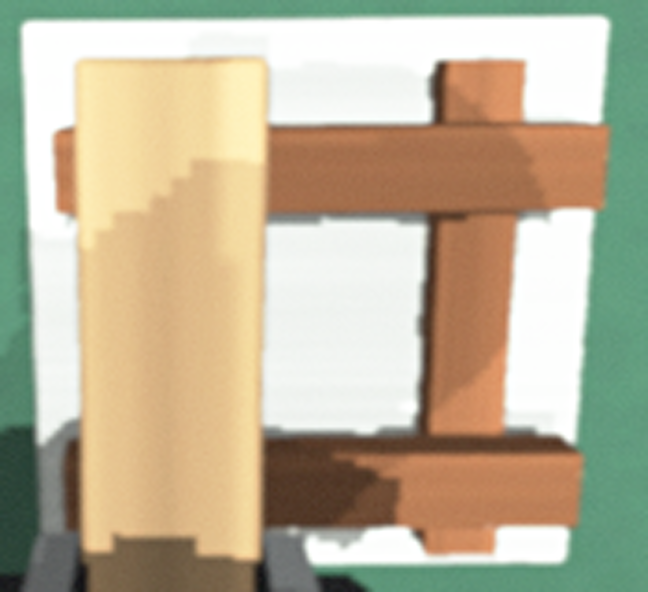

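Run:
```python
from h import *
import pickle
from scipy.optimize import least_squares
r=pickle.load(open("w3.pkl","rb"))
# crib (x,y,z) -> crop px
o=[((.05,.065,.044),(55,128)),((.03,.065,.044),(58,212)),((.05,-.065,.044),(609,124)),((.03,-.065,.044),(606,208)),
((-.03,-.065,.044),(580,455)),((-.05,-.065,.044),(578,524)),((.075,.075,.008),(22,22)),((.075,-.075,.008),(609,17)),((-.075,-.075,.008),(567,562))]
def f(p):
    e=[]
    for q,(u,v) in o:
        c,s=np.cos(p[2]),np.sin(p[2]);w=[c*q[0]-s*q[1]+p[0],s*q[0]+c*q[1]+p[1],q[2]]
        e.append(proj(r,w)-[(u+.5)/3.7-.5+270,(v+.5)/3.7-.5+130])
    return np.concatenate(e)
s=least_squares(f,[.525,.339,.06]);p=s.x
print(p[:2],np.degrees(p[2]));print(s.fun.reshape(-1,2).round(1).tolist())
for y in(.04,-.04):print("seat",p[0]-np.sin(p[2])*y,p[1]+np.cos(p[2])*y)
```

```text
[0.52689544 0.33977249] 3.5500793175554506
[[-1.1, -0.2], [-1.2, 0.5], [0.9, -0.2], [-0.3, 0.5], [1.3, -0.7], [0.1, 1.1], [-0.1, -0.7], [0.7, -0.5], [-0.1, 0.5]]
seat 0.5244186064952593 0.37969573539724794
seat 0.5293722812796885 0.2998492507775096
```

Crib pose: centre about (0.5265, 0.3408), 3.5°, corrected for the small wrist-camera bias seen on the held slat. Lowering the first slat.

Call:
send_rows:
  series:
    - [[0,-0.2,3],[0,0,-0.006],1]
    - [[0.1,-0.4,7],[0,0,-0.006],1]
    - [[0.1,-0.4,10.5],[0,0,-0.006],1]
    - [[0.1,-0.4,13],[0,0,-0.006],1]
    - [[0.1,-0.4,13.8],[0,0,-0.006],1]

```text
time: 7.25
tcp_pos: [0.5237, 0.3803, 0.056]
orientation: [[0.998, 0.062, -0.002], [0.062, -0.998, -0.002], [-0.002, 0.002, -1.0]]
contact_force: [-0.5, 0.6, 1.1]
grip_width: 0.215
finger_force: 60.2
```

Call:
send_rows:
  series:
    - [[0,0,0.2],[0,0,0],1]
    - [[0,0,0.4],[0,0,0],1]
    - [[0,0,0.6],[0,0,0],1]

```text
time: 7.62
tcp_pos: [0.5247, 0.3823, 0.0523]
orientation: [[0.998, 0.063, 0.001], [0.063, -0.998, 0.001], [0.001, -0.001, -1.0]]
contact_force: [0.0, -0.1, 0.2]
grip_width: 0.216
finger_force: 60.2
```

Call:
send_rows:
  series:
    - [[0,0.1,0.1],[0,0,0],1]
    - [[0,0.1,0.2],[0,0,0],1]
    - [[0,0.1,0.3],[0,0,0],1]

```text
time: 8.0
tcp_pos: [0.5243, 0.3809, 0.0488]
orientation: [[0.998, 0.063, 0.0], [0.063, -0.998, 0.0], [0.0, -0.0, -1.0]]
contact_force: [-2.2, -1.3, 5.5]
grip_width: 0.221
finger_force: 61.1
```

Contact came at 5.5 N with z 0.0488, as expected. Releasing.

Call:
send_rows:
  series:
    - [[0,0,0],[0,0,0],2.6]
    - [[0,0,0],[0,0,0],3.6]
    - [[0,0,0],[0,0,0],4]
    - [[0,0,0],[0,0,0],4]

```text
time: 8.5
tcp_pos: [0.5242, 0.3809, 0.0482]
orientation: [[0.998, 0.063, -0.0], [0.063, -0.998, -0.0], [-0.0, 0.0, -1.0]]
contact_force: [-0.2, 0.0, -0.6]
grip_width: 0.469
finger_force: 0.0
```

Call:
send_rows:
  series:
    - [[0,0,-1],[0,0,0],4]
    - [[0,0,-3],[0,0,0],4]
    - [[0,0,-7],[0,0,0],4]
    - [[0,0,-11],[0,0,0],4]
    - [[0,0,-15],[0,0,0],4]

```text
time: 9.12
tcp_pos: [0.5242, 0.3808, 0.2006]
orientation: [[0.998, 0.063, 0.001], [0.063, -0.998, 0.001], [0.001, -0.001, -1.0]]
contact_force: [0.8, 0.3, -0.6]
grip_width: 0.468
finger_force: 0.0
```

Run:
```python
from h import *
import pickle
r=arm.get_image("wrist");pickle.dump(r,open("w4.pkl","wb"));cv2.imwrite("pics/w4.png",r["img"][:,:,::-1])
c=[proj(r,[*p,.062]).round(1).tolist() for p in((.524+.065,.3807+.004),(.524-.065,.3807-.004))];print(c)
hsv=cv2.cvtColor(r["img"],cv2.COLOR_RGB2HSV);m=cv2.inRange(hsv,(13,40,110),(30,140,255))
for c in cv2.findContours(m,0,cv2.CHAIN_APPROX_NONE)[0]:
    if cv2.contourArea(c)>1000:
        w=np.array([ray(r,p[0],.062)[:2] for p in c],np.float32);print(cv2.minAreaRect(w),cv2.boundingRect(c))
move([.613,-.3095,.17],178.5)
```

```text
[[316.4, 147.5], [316.2, 295.4]]
((0.5266386866569519, 0.381119042634964), (0.1287918984889984, 0.021692173555493355), 3.595371723175049) (303, 145, 27, 148)
((0.6841439604759216, 0.34191209077835083), (0.01150124054402113, 0.07613836228847504), 5.751484394073486) (331, 8, 104, 22)
shift [ 4.2  69.56  3.4 ] turn [array([-0.012, -0.003,  1.661]), array([ 0.003, -0.012, -1.481])] j6 43.8 tcp [0.5266 0.3818 0.2073]
```

View pics/w4.png

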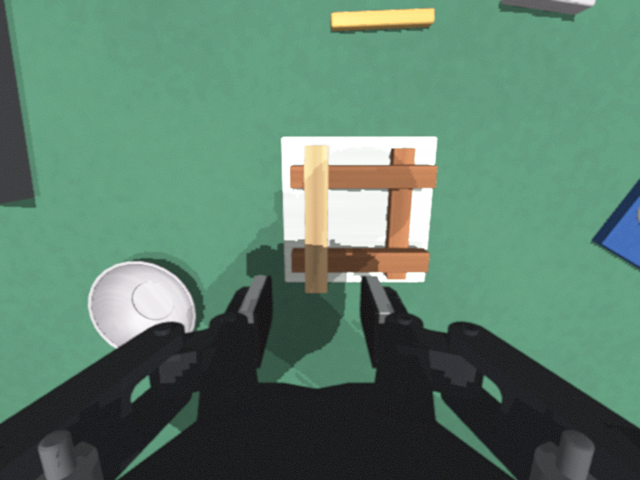

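Slat one sits across both second-layer slats (px x 304–329, rows 145–293), within about 2 mm of its seat. Going for the second slat.

Call:
send_rows:
  series:
    - [[0.3,3.5,0.5],[0,0,0.1],5]
    - [[0.6,9,1],[0,0,0.22],5]
    - [[0.9,14.5,1.5],[0,0,0.34],5]
    - [[1.2,20,2],[0,0,0.46],5]
    - [[1.5,25.5,2.5],[0,0,0.58],5]

```text
time: 9.8
tcp_pos: [0.5554, 0.1257, 0.174]
orientation: [[0.868, -0.497, 0.001], [-0.497, -0.868, 0.0], [0.001, -0.001, -1.0]]
contact_force: [1.0, -0.6, 0.6]
grip_width: 0.581
finger_force: 0.0
```

```bash
python3 -c "
from h import *
move([.615,-.3095,.17],178.5)"
```

```text
shift [26.81 34.8   0.39] turn [array([-1.000e-03, -0.000e+00,  1.077e+00]), array([ 0.000e+00, -2.000e-03, -2.065e+00])] j6 31.7 tcp [0.5554 0.1257 0.174 ]
```

Call:
send_rows:
  series:
    - [[3.3,4.3,0],[0,0,0.13],5]
    - [[6.6,8.6,0],[0,0,0.26],5]
    - [[9.9,12.9,0],[0,0,0.39],5]
    - [[13.2,17.2,0],[0,0,0.52],5]
    - [[16.5,21.5,0],[0,0,0.65],5]

```text
time: 10.42
tcp_pos: [0.5927, -0.1429, 0.1742]
orientation: [[0.389, -0.921, 0.001], [-0.921, -0.389, -0.0], [0.001, -0.001, -1.0]]
contact_force: [1.7, 0.6, -0.3]
grip_width: 0.589
finger_force: 0.0
```

```bash
python3 -c "
from h import *
move([.615,-.3095,.17],178.5)"
```

```text
shift [16.21  4.44  0.42] turn [array([-0.001, -0.   ,  0.426]), array([ 1.000e-03, -2.000e-03, -2.716e+00])] j6 21.8 tcp [ 0.5927 -0.1429  0.1742]
```

Call:
send_rows:
  series:
    - [[4.5,1.2,0],[0,0,0.14],5]
    - [[9,2.4,0],[0,0,0.28],5]
    - [[13,3.5,0],[0,0,0.425],5]
    - [[16,4.4,0],[0,0,0.425],5]
    - [[16,4.4,0],[0,0,0.425],5]

```text
time: 11.05
tcp_pos: [0.6146, -0.3078, 0.173]
orientation: [[-0.024, -1.0, -0.0], [-1.0, 0.024, -0.0], [0.0, 0.0, -1.0]]
contact_force: [0.3, 0.1, -0.6]
grip_width: 0.586
finger_force: 0.0
```

Call:
send_rows:
  series:
    - [[0,0,0],[0,0,0],5]
    - [[0,0,0],[0,0,0],5]

```text
time: 11.3
tcp_pos: [0.6151, -0.3045, 0.1738]
orientation: [[-0.02, -1.0, 0.001], [-1.0, 0.02, -0.0], [0.0, -0.001, -1.0]]
contact_force: [0.1, 1.0, 0.8]
grip_width: 0.589
finger_force: 0.0
```

Run:
```python
from h import *
r=arm.get_image("wrist")
s=arm.get_state();print(s["tcp_pos"],s["orientation"][:,1])
hsv=cv2.cvtColor(r["img"],cv2.COLOR_RGB2HSV);m=cv2.inRange(hsv,(8,40,120),(30,255,255))
for c in cv2.findContours(m,0,cv2.CHAIN_APPROX_NONE)[0]:
    if cv2.contourArea(c)>1500:
        w=np.array([ray(r,p[0],.018)[:2] for p in c],np.float32);print(cv2.minAreaRect(w),cv2.boundingRect(c))
```

```text
[ 0.61518951 -0.30452277  0.1737854 ] [-9.99806047e-01  1.96868383e-02 -5.45692566e-04]
((0.766379177570343, -0.22484314441680908), (0.028631551191210747, 0.071510449051857), 3.4535903930664062) (144, 268, 40, 68)
((0.6165176033973694, -0.30966925621032715), (0.13033220171928406, 0.02086106687784195), 88.31083679199219) (304, 139, 24, 143)
```

Call:
send_rows:
  series:
    - [[0.4,-0.2,4],[0,0,0.009],5]
    - [[0.5,-0.2,8],[0,0,0.009],5]
    - [[0.5,-0.2,12],[0,0,0.009],5]
    - [[0.5,-0.2,15.5],[0,0,0.009],5]
    - [[0.5,-0.2,16.9],[0,0,0.009],5]

```text
time: 11.98
tcp_pos: [0.6157, -0.3094, 0.0022]
orientation: [[-0.029, -1.0, -0.003], [-1.0, 0.029, 0.001], [-0.001, 0.003, -1.0]]
contact_force: [0.3, -0.1, 0.9]
grip_width: 0.585
finger_force: 0.0
```

Call:
send_rows:
  series:
    - [[0,0,0.2],[0,0,0],4]
    - [[0,0,0.2],[0,0,0],1]
    - [[0,0,0.2],[0,0,0],1]
    - [[0,0,0.2],[0,0,0],1]
    - [[0,0,0.2],[0,0,0],1]

```text
time: 12.6
tcp_pos: [0.6182, -0.3109, 0.0044]
orientation: [[-0.03, -1.0, 0.003], [-1.0, 0.03, -0.001], [0.001, -0.003, -1.0]]
contact_force: [-0.1, 0.2, 6.4]
grip_width: 0.215
finger_force: 61.5
```

Call:
send_rows:
  series:
    - [[0,0,-1],[0,0,0],1]
    - [[0,0,-4],[0,0,0],1]
    - [[0,0,-9],[0,0,0],1]
    - [[0,0,-14],[0,0,0],1]
    - [[0,0,-19],[0,0,0],1]

```text
time: 13.22
tcp_pos: [0.6164, -0.3105, 0.1944]
orientation: [[-0.03, -1.0, 0.0], [-1.0, 0.03, 0.0], [-0.0, -0.0, -1.0]]
contact_force: [-0.2, -0.4, -0.6]
grip_width: 0.216
finger_force: 60.7
```

```bash
python3 -c "
from h import *
move([.530,.3009,.2],273.5);print(arm.get_state()['finger_force'])"
```

```text
shift [-60.85  10.48  -0.55] turn [array([-0.   ,  0.   , -1.662]), array([0.  , 0.  , 1.48])] j6 12.1 tcp [ 0.6164 -0.3105  0.1944]
60.732139348983765
```

Call:
send_rows:
  series:
    - [[-3,0.5,0],[0,0,-0.1],1]
    - [[-8,1.3,-0.3],[0,0,-0.22],1]
    - [[-13,2.1,-0.6],[0,0,-0.35],1]
    - [[-18,2.9,-0.6],[0,0,-0.48],1]
    - [[-23,3.8,-0.6],[0,0,-0.61],1]

```text
time: 13.85
tcp_pos: [0.5852, -0.078, 0.1987]
orientation: [[0.551, -0.834, 0.0], [-0.834, -0.551, 0.0], [0.0, -0.0, -1.0]]
contact_force: [0.3, 0.1, -0.3]
grip_width: 0.213
finger_force: 60.7
```

```bash
python3 -c "
from h import *
move([.530,.3009,.2],273.5)"
```

```text
shift [-34.65 -16.29  -0.12] turn [array([-0.   , -0.   , -1.048]), array([-0.   ,  0.   ,  2.094])] j6 25.9 tcp [ 0.5852 -0.078   0.1987]
```

Call:
send_rows:
  series:
    - [[-4.4,-2.1,0],[0,0,-0.13],1]
    - [[-8.8,-4.2,0],[0,0,-0.26],1]
    - [[-13.2,-6.3,0],[0,0,-0.39],1]
    - [[-17.6,-8.4,0],[0,0,-0.52],1]
    - [[-22,-10.5,0],[0,0,-0.65],1]

```text
time: 14.48
tcp_pos: [0.5524, 0.1634, 0.1988]
orientation: [[0.944, -0.33, 0.0], [-0.33, -0.944, 0.0], [0.0, -0.0, -1.0]]
contact_force: [0.3, 0.3, 0.2]
grip_width: 0.214
finger_force: 60.7
```

```bash
python3 -c "
from h import *
move([.530,.3009,.2],273.5)"
```

```text
shift [ -6.66 -12.23  -0.12] turn [array([-0.   , -0.   , -0.398]), array([-0.   ,  0.   ,  2.744])] j6 38.7 tcp [0.5524 0.1634 0.1988]
```

Call:
send_rows:
  series:
    - [[-2.4,-4.4,0],[0,0,-0.14],1]
    - [[-4.8,-8.8,0],[0,0,-0.28],1]
    - [[-6.2,-11.3,0],[0,0,-0.4],1]
    - [[-6.7,-12.2,0],[0,0,-0.4],1]
    - [[-6.7,-12.2,0],[0,0,-0.4],1]

```text
time: 15.1
tcp_pos: [0.5306, 0.2994, 0.1983]
orientation: [[0.998, 0.058, -0.0], [0.058, -0.998, -0.0], [-0.0, 0.0, -1.0]]
contact_force: [-0.6, -0.5, -1.5]
grip_width: 0.212
finger_force: 60.7
```

Call:
send_rows:
  series:
    - [[0,0,3],[0,0,0],1]
    - [[0,0,6.5],[0,0,0],1]
    - [[0,0,9.5],[0,0,0],1]
    - [[0,0,10.5],[0,0,0],1]
    - [[0,0,10.5],[0,0,0],1]

```text
time: 15.72
tcp_pos: [0.5311, 0.2987, 0.0936]
orientation: [[0.998, 0.058, 0.0], [0.058, -0.998, -0.001], [0.0, 0.001, -1.0]]
contact_force: [0.4, -1.0, 0.3]
grip_width: 0.216
finger_force: 60.7
```

```bash
python3 -c "
from h import *
move([.530,.3009,.05],273.5)"
```

```text
shift [-0.09 -0.23  4.36] turn [array([ 0.001, -0.   , -0.003]), array([-0.000e+00, -1.000e-03,  3.138e+00])] j6 49.3 tcp [0.5311 0.2987 0.0936]
```

Call:
send_rows:
  series:
    - [[-0.1,-0.2,1.5],[0,0,-0.003],1]
    - [[-0.1,-0.2,3],[0,0,-0.003],1]
    - [[-0.1,-0.2,3.7],[0,0,-0.003],1]
    - [[-0.1,-0.2,4.1],[0,0,-0.003],1]
    - [[-0.1,-0.2,4.3],[0,0,-0.003],1]

```text
time: 16.35
tcp_pos: [0.5297, 0.3014, 0.0502]
orientation: [[0.998, 0.062, 0.0], [0.062, -0.998, -0.0], [0.0, 0.0, -1.0]]
contact_force: [0.6, -0.4, -1.2]
grip_width: 0.215
finger_force: 60.7
```

Call:
send_rows:
  series:
    - [[0,0,0.1],[0,0,0],1]
    - [[0,0,0.2],[0,0,0],1]

```text
time: 16.6
tcp_pos: [0.5297, 0.3015, 0.0486]
orientation: [[0.998, 0.062, 0.0], [0.062, -0.998, 0.0], [0.001, -0.0, -1.0]]
contact_force: [-0.3, -0.5, 0.2]
grip_width: 0.216
finger_force: 60.7
```

Call:
send_rows:
  series:
    - [[0,0,0.1],[0,0,0],1]
    - [[0,0,0.15],[0,0,0],1]

```text
time: 16.85
tcp_pos: [0.5297, 0.3015, 0.0484]
orientation: [[0.998, 0.063, 0.001], [0.063, -0.998, 0.0], [0.001, -0.0, -1.0]]
contact_force: [-4.6, -2.2, 9.6]
grip_width: 0.219
finger_force: 62.0
```

Contact made. Release, retreat and check both placements.

Call:
send_rows:
  series:
    - [[0,0,0],[0,0,0],2.6]
    - [[0,0,0],[0,0,0],3.6]
    - [[0,0,0],[0,0,0],4]
    - [[0,0,0],[0,0,0],4]

```text
time: 17.35
tcp_pos: [0.5295, 0.3013, 0.0466]
orientation: [[0.998, 0.062, -0.0], [0.062, -0.998, -0.0], [-0.0, 0.0, -1.0]]
contact_force: [0.1, 0.6, 0.2]
grip_width: 0.462
finger_force: 0.0
```

Call:
send_rows:
  series:
    - [[0,0,-1],[0,0,0],4]
    - [[0,0,-4],[0,0,0],4]
    - [[0,0,-8],[0,0,0],4]
    - [[0,0,-13],[0,0,0],4]
    - [[0,0,-16],[0,0,0],4]

```text
time: 17.98
tcp_pos: [0.5303, 0.3017, 0.2107]
orientation: [[0.998, 0.062, 0.004], [0.062, -0.998, 0.003], [0.004, -0.002, -1.0]]
contact_force: [0.7, 0.1, -0.4]
grip_width: 0.465
finger_force: 0.0
```

Call:
send_rows:
  series:
    - [[0,5,0],[0,0,0.1],6]
    - [[0,11,0],[0,0,0.2],6]
    - [[0,17,0],[0,0,0.3],6]
    - [[0,20,0],[0,0,0.4],6]
    - [[0,20,0],[0,0,0.495],6]

```text
time: 18.6
tcp_pos: [0.5421, 0.0994, 0.208]
orientation: [[0.905, -0.425, 0.001], [-0.425, -0.905, 0.0], [0.001, -0.001, -1.0]]
contact_force: [0.5, 0.8, 0.3]
grip_width: 0.703
finger_force: 0.0
```

Run:
```python
from h import *
r=arm.get_image("top");w=arm.get_image("wrist")
im=r["img"];a=cv2.resize(im[215:295,165:375,::-1],None,fx=3.8,fy=3.8,interpolation=cv2.INTER_CUBIC)
cv2.imwrite("pics/c5.png",a)
hsv=cv2.cvtColor(im,cv2.COLOR_RGB2HSV);m=cv2.inRange(hsv,(13,40,110),(30,140,255));m[:,:170]=0;m[:,250:]=0;m[:220]=0;m[290:]=0
for c in cv2.findContours(m,0,cv2.CHAIN_APPROX_NONE)[0]:
    if cv2.contourArea(c)>40:
        q=np.array([ray(r,p[0],.062)[:2] for p in c],np.float32);print("slat",cv2.minAreaRect(q))
hsv=cv2.cvtColor(w["img"],cv2.COLOR_RGB2HSV);m=cv2.inRange(hsv,(105,120,50),(125,255,255))
c=max(cv2.findContours(m,0,cv2.CHAIN_APPROX_NONE)[0],key=cv2.contourArea)
q=np.array([ray(w,p[0],.014)[:2] for p in c],np.float32);print("tray wrist",cv2.minAreaRect(q),cv2.boundingRect(c))
cv2.imwrite("pics/w5.png",w["img"][:,:,::-1])
move([.5285,-.0015,.15],245.2)
```

```text
slat ((0.5737801790237427, 0.3848807215690613), (0.03482238948345184, 0.01884569600224495), 2.1231889724731445)
tray wrist ((0.53131103515625, -0.002271093428134918), (0.15027940273284912, 0.10878562182188034), 64.68638610839844) (339, 121, 160, 112)
shift [3.08 9.88 5.76] turn [array([-0.001, -0.001, -0.002]), array([-1.00e-03,  1.00e-03,  3.14e+00])] j6 38.3 tcp [0.5421 0.1011 0.2077]
```

View pics/c5.png

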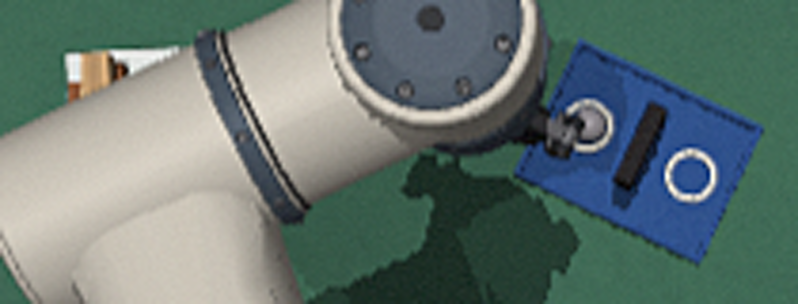

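The arm hides most of the crib in this view; the tray and ball are unchanged (handle about (640,145) in the crop). Moving above the handle, then checking the crib numerically.

Call:
send_rows:
  series:
    - [[1,3,1],[0,0,0],6]
    - [[2.2,6,2],[0,0,0],6]
    - [[3,9,3],[0,0,0],6]
    - [[3.2,10,4],[0,0,0.003],6]
    - [[3.2,10,5],[0,0,0.003],6]

```text
time: 19.32
tcp_pos: [0.5293, -0.0023, 0.1566]
orientation: [[0.907, -0.422, 0.001], [-0.422, -0.907, 0.0], [0.0, -0.0, -1.0]]
contact_force: [-0.1, 0.6, -0.7]
grip_width: 0.704
finger_force: 0.0
```

Call:
send_rows:
  series:
    - [[0,0,0.5],[0,0,0],6]
    - [[0,0,0.5],[0,0,0],6]

```text
time: 19.58
tcp_pos: [0.5291, -0.0017, 0.1514]
orientation: [[0.907, -0.421, -0.001], [-0.421, -0.907, -0.0], [-0.001, 0.0, -1.0]]
contact_force: [0.3, 0.0, -0.1]
grip_width: 0.699
finger_force: 0.0
```

Run:
```python
from h import *
for n in("top","scene"):
    r=arm.get_image(n);im=r["img"];cv2.imwrite(f"pics/{n}6.png",im[:,:,::-1])
    u=proj(r,[.5265,.34,.06]).astype(int);m=np.zeros(im.shape[:2],np.uint8)
    k=cv2.inRange(cv2.cvtColor(im,cv2.COLOR_RGB2HSV),(13,40,110),(30,140,255));sl=np.s_[u[1]-35:u[1]+35,u[0]-40:u[0]+40];m[sl]=k[sl]
    for c in cv2.findContours(m,0,cv2.CHAIN_APPROX_NONE)[0]:
        if cv2.contourArea(c)>60:
            q=np.array([ray(r,p[0],.062)[:2] for p in c],np.float32);print(n,cv2.minAreaRect(q))
w=arm.get_image("wrist");hsv=cv2.cvtColor(w["img"],cv2.COLOR_RGB2HSV);m=cv2.inRange(hsv,(105,120,50),(125,255,255))
c=max(cv2.findContours(m,0,cv2.CHAIN_APPROX_NONE)[0],key=cv2.contourArea)
q=np.array([ray(w,p[0],.014)[:2] for p in cv2.convexHull(c)],np.float32);print("tray wrist",cv2.minAreaRect(q),cv2.boundingRect(c))
move([.5295,-.0022,.046],245)
```

```text
top ((0.525253415107727, 0.3816647231578827), (0.1316538006067276, 0.020232588052749634), 3.902554512023926)
top ((0.529189944267273, 0.30273306369781494), (0.1318642795085907, 0.018816914409399033), 1.8337758779525757)
scene ((0.5364595055580139, 0.30204296112060547), (0.1404523253440857, 0.04872320964932442), 1.6092416048049927)
scene ((0.5314919948577881, 0.37104007601737976), (0.13583354651927948, 0.03902548924088478), 4.347682476043701)
tray wrist ((0.5312608480453491, -0.0026418864727020264), (0.14923858642578125, 0.108609139919281), 65.06453704833984) (226, 158, 183, 125)
shift [1.000e-02 2.000e-02 1.061e+01] turn [array([-0.   , -0.001,  0.001]), array([ 1.00e-03, -1.00e-03, -3.14e+00])] j6 48.3 tcp [ 0.5294 -0.0019  0.1521]
```

Top view puts the slats at (0.525,0.382) and (0.529,0.303): 79 mm apart and within about 2–3 mm of their seats. Grasping the handle.

Call:
send_rows:
  series:
    - [[0,0,2.5],[0,0,0],5]
    - [[0,0,5],[0,0,0],5]
    - [[0.1,0,7.5],[0,0,0],5]
    - [[0.1,0,9.5],[0,0,0],5]
    - [[0.1,0,10.5],[0,0,0],5]

```text
time: 20.35
tcp_pos: [0.5298, -0.0028, 0.0461]
orientation: [[0.907, -0.422, -0.001], [-0.422, -0.907, -0.0], [-0.001, 0.001, -1.0]]
contact_force: [-0.6, -0.5, 1.4]
grip_width: 0.585
finger_force: 0.0
```

Call:
send_rows:
  series:
    - [[0,0,0],[0,0,0],4]
    - [[0,0,0],[0,0,0],3.2]
    - [[0,0,0],[0,0,0],2.6]
    - [[0,0,0],[0,0,0],2.2]
    - [[0,0,0],[0,0,0],1.8]

```text
time: 20.98
tcp_pos: [0.5301, -0.0028, 0.047]
orientation: [[0.907, -0.422, 0.0], [-0.422, -0.907, 0.0], [0.0, -0.0, -1.0]]
contact_force: [-0.6, -0.4, -0.0]
grip_width: 0.209
finger_force: 0.0
```

Call:
send_rows:
  series:
    - [[0,0,0],[0,0,0],1.5]
    - [[0,0,0],[0,0,0],0.5]
    - [[0,0,0],[0,0,0],0.5]
    - [[0,0,0],[0,0,0],0.5]

```text
time: 21.48
tcp_pos: [0.5301, -0.0029, 0.047]
orientation: [[0.907, -0.422, 0.0], [-0.422, -0.907, -0.0], [0.0, -0.0, -1.0]]
contact_force: [-0.9, -0.3, 3.0]
grip_width: 0.154
finger_force: 59.1
```

Gripped at 13 mm with 59 N. Lifting gently.

Call:
send_rows:
  series:
    - [[0,0,-0.2],[0,0,0],0.5]
    - [[0,0,-0.6],[0,0,0],0.5]
    - [[0,0,-1.3],[0,0,0],0.5]
    - [[0,0,-2.2],[0,0,0],0.5]
    - [[0,0,-3.2],[0,0,0],0.5]

```text
time: 22.1
tcp_pos: [0.5301, -0.0029, 0.0796]
orientation: [[0.907, -0.422, 0.0], [-0.422, -0.907, 0.0], [0.0, -0.0, -1.0]]
contact_force: [0.4, 0.4, -1.8]
grip_width: 0.156
finger_force: 58.4
```

Call:
send_rows:
  series:
    - [[0,0,-1.1],[0,0,0],0.5]
    - [[0,0,-2.3],[0,0,0],0.5]
    - [[0,0,-3.5],[0,0,0],0.5]
    - [[0,0,-4.7],[0,0,0],0.5]
    - [[0,0,-5.9],[0,0,0],0.5]

```text
time: 22.72
tcp_pos: [0.53, -0.0028, 0.1386]
orientation: [[0.907, -0.422, 0.0], [-0.422, -0.907, 0.0], [0.0, -0.0, -1.0]]
contact_force: [-0.1, -0.5, -2.9]
grip_width: 0.152
finger_force: 58.4
```

Call:
send_rows:
  series:
    - [[0,0,-1.2],[0,0,0],0.5]
    - [[0,0,-2.4],[0,0,0],0.5]
    - [[0,0,-3.4],[0,0,0],0.5]
    - [[0,0,-4.2],[0,0,0],0.5]
    - [[0,0,-4.8],[0,0,0],0.5]

```text
time: 23.35
tcp_pos: [0.53, -0.0028, 0.1862]
orientation: [[0.907, -0.422, 0.0], [-0.422, -0.907, 0.0], [-0.0, -0.0, -1.0]]
contact_force: [0.3, -0.7, -1.6]
grip_width: 0.154
finger_force: 58.4
```

Call:
send_rows:
  series:
    - [[0,0,-0.4],[0,0,0],0.5]
    - [[0,0,-0.6],[0,0,0],0.5]
    - [[0,0,-0.7],[0,0,0],0.5]
    - [[0,0,-0.7],[0,0,0],0.5]

```text
time: 23.85
tcp_pos: [0.5299, -0.0029, 0.1926]
orientation: [[0.907, -0.422, -0.0], [-0.422, -0.907, -0.0], [-0.0, 0.0, -1.0]]
contact_force: [-1.0, 0.5, -2.1]
grip_width: 0.153
finger_force: 58.4
```

```bash
python3 -c "
from h import *
s=arm.get_state();print(s['contact_force'],s['moment'],s['finger_force'],s['grip_width'],s['orientation'])
move([.5268,.341,.2])"
```

```text
[-0.99594959  0.52409366 -2.1159112 ] [-0.03146092 -0.01972216 -0.03179062] 58.43057870864868 0.15306739940460434 [[ 9.06532523e-01 -4.22135884e-01 -2.84311891e-04]
 [-4.22135918e-01 -9.06532549e-01 -6.77517488e-05]
 [-2.29137538e-04  1.81437425e-04 -9.99999957e-01]]
shift [-14.8  -31.04  -0.74] turn None j6 48.4 tcp [ 0.5299 -0.0029  0.1926]
```

Call:
send_rows:
  series:
    - [[-0.13,-0.27,0],[0,0,0],0.5]
    - [[-0.43,-0.9,-0.1],[0,0,0],0.5]
    - [[-0.9,-1.9,-0.2],[0,0,0],0.5]
    - [[-1.55,-3.25,-0.2],[0,0,0],0.5]
    - [[-2.32,-4.88,-0.2],[0,0,0],0.5]

```text
time: 24.48
tcp_pos: [0.5295, 0.0525, 0.1948]
orientation: [[0.907, -0.422, 0.0], [-0.422, -0.907, 0.0], [0.0, -0.0, -1.0]]
contact_force: [0.5, 0.0, -2.4]
grip_width: 0.156
finger_force: 58.4
```

Call:
send_rows:
  series:
    - [[-0.77,-1.63,0],[0,0,0],0.5]
    - [[-1.55,-3.25,0],[0,0,0],0.5]
    - [[-2.32,-4.88,0],[0,0,0],0.5]
    - [[-3.1,-6.5,0],[0,0,0],0.5]
    - [[-3.87,-8.13,0],[0,0,0],0.5]

```text
time: 25.1
tcp_pos: [0.5288, 0.1424, 0.1948]
orientation: [[0.907, -0.422, -0.0], [-0.422, -0.907, -0.0], [-0.0, 0.0, -1.0]]
contact_force: [0.1, -0.2, -2.0]
grip_width: 0.153
finger_force: 58.4
```

Call:
send_rows:
  series:
    - [[-0.77,-1.63,0],[0,0,0],0.5]
    - [[-1.55,-3.25,0],[0,0,0],0.5]
    - [[-2.32,-4.88,0],[0,0,0],0.5]
    - [[-3.1,-6.5,0],[0,0,0],0.5]
    - [[-3.87,-8.13,0],[0,0,0],0.5]

```text
time: 25.72
tcp_pos: [0.528, 0.2324, 0.1947]
orientation: [[0.907, -0.422, -0.0], [-0.422, -0.907, -0.0], [0.0, 0.0, -1.0]]
contact_force: [0.1, 0.4, -2.4]
grip_width: 0.158
finger_force: 58.4
```

Call:
send_rows:
  series:
    - [[-0.77,-1.63,0],[0,0,0],0.5]
    - [[-1.55,-3.25,0],[0,0,0],0.5]
    - [[-2.24,-4.7,0],[0,0,0],0.5]
    - [[-2.84,-5.96,0],[0,0,0],0.5]
    - [[-3.35,-7.04,0],[0,0,0],0.5]

```text
time: 26.35
tcp_pos: [0.5274, 0.31, 0.1947]
orientation: [[0.907, -0.422, -0.0], [-0.422, -0.907, -0.0], [-0.0, 0.0, -1.0]]
contact_force: [-0.7, -0.2, -2.3]
grip_width: 0.153
finger_force: 58.4
```

Call:
send_rows:
  series:
    - [[-0.43,-0.9,0],[0,0,0],0.5]
    - [[-0.77,-1.63,0],[0,0,0],0.5]
    - [[-1.03,-2.17,0],[0,0,0],0.5]
    - [[-1.23,-2.57,0],[0,0,0],0.5]
    - [[-1.38,-2.89,0],[0,0,0],0.5]

```text
time: 26.98
tcp_pos: [0.5271, 0.3414, 0.1948]
orientation: [[0.906, -0.422, -0.0], [-0.422, -0.906, -0.0], [0.0, 0.0, -1.0]]
contact_force: [-0.2, 1.0, -2.3]
grip_width: 0.154
finger_force: 58.4
```

Call:
send_rows:
  series:
    - [[0,0,0],[0,0,0],0.5]
    - [[0,0,0],[0,0,0],0.5]
    - [[0,0,0],[0,0,0],0.5]
    - [[0,0,0],[0,0,0],0.5]
    - [[0,0,0],[0,0,0],0.5]

```text
time: 27.6
tcp_pos: [0.5271, 0.3412, 0.1948]
orientation: [[0.907, -0.422, 0.0], [-0.422, -0.907, 0.0], [-0.0, -0.0, -1.0]]
contact_force: [0.2, 0.7, -1.6]
grip_width: 0.157
finger_force: 58.4
```

Run:
```python
from h import *
move([.5268,.341,.195]);s=arm.get_state();print(s["contact_force"],s["finger_force"],s["orientation"][2],s["joint_vel"])
r=arm.get_image("scene")["img"][:,:,::-1];w=arm.get_image("wrist")["img"][:,:,::-1]
a=cv2.resize(r[70:270,320:520],(400,400),interpolation=cv2.INTER_CUBIC);b=cv2.resize(w,(400,300))
cv2.imwrite("pics/f.png",np.hstack([a,cv2.copyMakeBorder(b,0,100,0,0,cv2.BORDER_CONSTANT)]))
```

```text
shift [-0.02  0.03 -0.02] turn None j6 17.9 tcp [0.5271 0.3412 0.1948]
[ 0.15270047  0.72593213 -1.58428794] 58.432899713516235 [-1.05080163e-07 -2.03851400e-05 -1.00000000e+00] [ 0.14164753  0.03254707 -0.02152686 -0.05937915  0.09790524  0.02459216]
```

View pics/f.png

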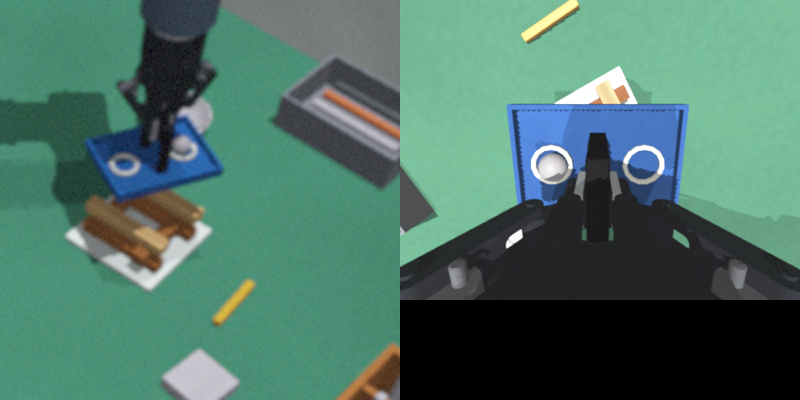

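The tray is level over the crib, the ball is in its pocket (wrist half, about (552,165)), and both slats are in place below. Handing in.

```bash
python3 -c "
from bench import arm
print(arm.sign_off())"
```

```text
the job is handed in; nothing more can be done
None
```

The job is handed in: both slats lie on the crib as its third layer, about 2–3 mm from their seats by camera, and the arm holds the tray still and level over the middle, about 86 mm above them, with the ball in its pocket.

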